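# Press the snap lid shut around a gimballed pot

### The arm

A 6-joint arm with a two-finger parallel gripper is mounted at the origin on the work surface. World frame = base frame: x ahead of the robot, y to its left, z up, the work surface at z = 0. Lengths are in m, angles in rad, forces in N, time in s.
With the tool pointing down it reaches from about 0.425 to 0.95 m from the base axis. Payload 14.7 kg.
Tool frame: the origin (TCP) lies at the very end of the fingers, on their centre line; the grasp point (between the pads) lies 19 mm behind it; z points along the fingers, y is the line along which they close (so a half turn about z gives the same grasp; the last joint's range is limited). The gripper opens to 85 mm and grips with 20 to 120 N. Pads are 22 mm wide; open, the fingers measure 114 mm over their backs; the gripper's body (76 mm by 85 mm) begins 54 mm behind the grasp point. The pads swing forward as they close: fully open they stand 13 mm farther back than shut.
Start: joints at [-1.348, 0.48, 1.596, -0, 1.065, -0.047], TCP at [0.173, -0.626, 0.231] pointing down, gripper open.
Joint ranges: [-2.75, 2.75], [-0.82, 2.05], [0.23, 2.67], [-1.56, 4.7], [0.09, 2.69], [-2.92, 2.92]. Speed limits (rad/s): [1.89, 1.89, 2.39, 3.01, 3.01, 3.01].

### API

Orientations are given as [roll, pitch, yaw] about the fixed x, y, z axes, in that order (R = Rz(yaw) Ry(pitch) Rx(roll)).
In Python, from workcell import sensors, viewer, workorder, finder gives the robot as it stands.
- The arm moves only by the tool drive_tool, never from a script. Its argument "increments" is a list of rows, each an object with "xyz": the shift along the world's x, y, z in m, a list of three; "angular": the turn, a rotation vector about the world's x, y, z in degrees, a list of three; "jaw": the finger opening in m, from 0 to 0.0854. In form: [{"xyz": [dx, dy, dz], "angular": [ax, ay, az], "jaw": jaw}, ...]. A call has 1 to 5 rows; each row shifts and turns the commanded pose from where the row before left it; what a row does not reach is not made up. A row lasts 1/8 s, in which the tool goes at most 62.5 mm and 10.7 degrees, less where a joint would pass 70% of its speed; a pose out of reach is approached as far as the arm can. A call is refused whole if a number of a shift passes 0.0625 or a number of a turn 10.7, either way. A call with a gripper value outside its range is refused whole. The fingers move at their own pace and stop on an object; "squeeze" is the grip in N (left out, the last holds). Time passes only in rows, so rows that do not move let the fingers close. It gives the time, the measured TCP pose, the force, the opening and the grip force at its end, in the units of the state.
- sensors.observe(): the state, without advancing time (a new reading comes with each control period).
- viewer.read_camera(name): name is "scene" or "top" or "wrist"; returns (picture, depth): 400x640x3 uint8, red, green, blue; 400x640 float32, m along the optical axis (not along the pixel's ray), 0 where there is no reading.
- viewer.get_calibration(name): a dict with "K" (3x3 intrinsics, pixels), "rvec" (rotation vector, rad) and "tvec" (3), from world to camera coordinates, as OpenCV has them. Camera axes: x right, y down, z forward; pixel columns grow to the right and rows downward; lengths in m; the calibration is good to about 2 mm. A picture is of the moment at which its call begins: read the wrist's pose just before it. get_calibration takes no time and is no camera call; for the wrist camera it gives the pose at the moment of the call.
- workorder.sign_off(): hands the job in; it is judged then, once.
Trained networks look in the newest picture that a camera, given by its name, has taken for a name from the list of things; names that differ only in an ending like _2 or _b are one class to them, and where a whole thing is asked for, a point or a joint stands for the part that bears it (a point fixed in the world has none). Each returns a list of dicts, best first, with "p" (0 to 1); they miss things now and then, are a little off and sometimes report something else, mostly with a low value. They report only what shows in the picture. A call takes as long as a camera call.
- finder.search_frame(camera, query): "box" ([left, top, right, bottom] as shares, 0 to 1, of the picture: columns of its width, rows of its height, round what is visible of it).
The state is a dict: "clock": time; "q": joint angles; "dq": joint speeds; "joint_efforts": joint torques, N m; "tool_pos": TCP position; "ee_rot": TCP orientation; "contact_force": force on the tool from outside, world axes, zero at the start; "ft_torque": the same for the moment, N m; "gripper_width": finger opening in m; "grip_force": force on a finger pad.
Only numpy, scipy, OpenCV 4.12 (cv2) and the standard library are available. Lean on these libraries where they do the work, as an engineer would, in place of code of your own. Each camera call takes 0.05 s, during which the arm holds its last target. There are 200 camera calls.

### The job

Press the snap lid home around the pot that hangs in the gimbals: set the closed fingertips on the lid's raised rim just past the pull tab, and run them once along the whole rim, counter-clockwise seen from above, until just short of the tab, slowly (about 3 cm a second along the rim), without lifting and pressing down with a steady 6 newtons (4 to 8) all the way, although the pot tips and swivels away under the fingers. Then lift off, let the pot hang upright and still, and do not press hard, tip the pot far or disturb anything else.

Things in the scene. Friction and masses are not known exactly. Their poses are not given: they have to be found in the camera images.
- pot: Round steel food pot with a white plastic snap lid, 174 mm across, hanging in gimbals. Origin on the pot's axis where the two tipping axes cross, 230 mm above the table; it stays there while the pot moves. z up along the pot; x and y turn with the pot. It tips freely any way (to about 0.6 rad), hangs upright by its weight, and also swivels freely and endlessly about its own z axis.
- pivot (a point): The fixed point about which the pot tips and swivels (its origin). Tipping takes about 3.4 N m per rad nominally (3.2 kg hanging 107 mm below here), but the filling is unknown: the true weight is 0.55 to 1.8 times that. Tipping is damped by about 1.2 N m s/rad (time constant 0.2 to 0.7 s), swivelling by about 1.0 N m s/rad, with no spring: it stays where it was turned to.
- tab (a point): Middle of the flat pull tab, 30 mm long, 30 mm wide, 4 mm thick, which sticks out of the lid's edge on the pot's -x side, 83 to 113 mm from the axis, its top 6 mm below the rim's top. The tab can start on any side.
- stand: Gimbal stand, fixed: round steel foot 330 mm across, 12 mm thick, origin under its centre, straight below the pivot, axes parallel to the tipping axes. Posts 30 mm wide, 250 mm tall stand 148 mm from the centre on its +y and -y sides and carry a level ring, inner radius 118, outer 130, 14 mm thick, at pivot height; the pot hangs in this ring.
- lid_centre (a point): Centre of the lid at rim height: on the pot's axis, 12 mm above the pot's origin. The raised rim around it is the surface to press: a flat ring of inner radius 73, outer 87 mm (centre line 80 mm); inside it the lid lies 10 mm lower. Fingers sliding on it (friction roughly 0.4) drag the pot round after them at 0.15 to 0.3 rad/s, so they must go round faster than that.
- rim0 (a point): Point 1 of 10 on the top of the lid's rim, on its centre line (80 mm from the axis), 24 degrees from the tab, counted counter-clockwise as seen from above. The pressing starts here, just past the tab.
- rim1 (a point): Point 2 of 10 on the top of the lid's rim, on its centre line (80 mm from the axis), 59 degrees from the tab, counted counter-clockwise as seen from above.
- rim2 (a point): Point 3 of 10 on the top of the lid's rim, on its centre line (80 mm from the axis), 93 degrees from the tab, counted counter-clockwise as seen from above.
- rim3 (a point): Point 4 of 10 on the top of the lid's rim, on its centre line (80 mm from the axis), 128 degrees from the tab, counted counter-clockwise as seen from above.
- rim4 (a point): Point 5 of 10 on the top of the lid's rim, on its centre line (80 mm from the axis), 163 degrees from the tab, counted counter-clockwise as seen from above.
- rim5 (a point): Point 6 of 10 on the top of the lid's rim, on its centre line (80 mm from the axis), 197 degrees from the tab, counted counter-clockwise as seen from above.
- rim6 (a point): Point 7 of 10 on the top of the lid's rim, on its centre line (80 mm from the axis), 232 degrees from the tab, counted counter-clockwise as seen from above.
- rim7 (a point): Point 8 of 10 on the top of the lid's rim, on its centre line (80 mm from the axis), 267 degrees from the tab, counted counter-clockwise as seen from above.
- rim8 (a point): Point 9 of 10 on the top of the lid's rim, on its centre line (80 mm from the axis), 301 degrees from the tab, counted counter-clockwise as seen from above.
- rim9 (a point): Point 10 of 10 on the top of the lid's rim, on its centre line (80 mm from the axis), 336 degrees from the tab, counted counter-clockwise as seen from above. The pressing ends here, just short of the tab.
- mealbox_a: One of two meal boxes on the robot's left, clear with a white lid, 118 x 158 x 63 mm; leave alone. Origin under its centre.
- mealbox_b: The other meal box on the left, same size; leave alone. Origin under its centre.
- mealbox_c: Meal box on the robot's right, same size; leave alone. Origin under its centre.
- spice_jar: Jar, 48 mm across, 100 mm tall, on the left; leave alone. Origin under its centre.
- mug: White mug, 80 mm across, 90 mm tall, on the right; leave alone. Origin under its centre.
- spatula: Spatula lying flat on the right, about 250 mm long; leave alone.
- small_lid: Small steel jar lid, 56 mm across, 10 mm thick, lying on the stand's foot below the pot; leave alone. Origin under its centre.

How it is judged:
By the outcome, as a careful person would: the job done as asked, in the order asked, and still so for the second after the job is handed in, with the robot touching nothing.
It also fails if it takes over 72 s, if anything falls off the work surface, if the arm or the gripper's body presses on something with over 40 N, if the wrist force passes 120 N, or if a joint passes its speed limit or range.

## Working session

There is one attempt and no reset: what is moved stays moved. The work goes in short steps, Python scripts to look and compute and a tool call to move; the robot and the scene stay as the last step left them, time stands still between calls to the robot, and variables do not carry over. Pictures are saved under pics/ and viewed, at most 10 in all, crops included, and the job is handed in when it is done.

Besides the shell and the picture viewer there is one more tool, called after ">>>" in YAML: its name, and indented under it one key for each argument. drive_tool: Moves the arm, as the interface text tells. Its arguments: {"type":"object","properties":{"increments":{"type":"array"},"squeeze":{"type":"number"}},"required":["increments"]}

```bash
mkdir -p pics; ls; python3 - <<'E'
from workcell import sensors, viewer, workorder, finder
import cv2
print(sensors.observe())
for c in ["scene","top"]:
    im,d=viewer.read_camera(c); cv2.imwrite(f"pics/{c}0.png",im[:,:,::-1])
    print(c,viewer.get_calibration(c))
    for q in ["pot","tab","stand"]:
        print(q,[(r['p'],[round(b,3) for b in r['box']]) for r in finder.search_frame(c,q)[:2]])
E
```

```text
pics
{'clock': 0.0, 'q': array([-1.34761411e+00,  4.80826426e-01,  1.59687626e+00, -5.13818813e-06,
        1.06509969e+00, -4.66069534e-02]), 'dq': array([ 0.00073713, -0.00019104, -0.00081205,  0.00051302,  0.00112695,
        0.00143391]), 'joint_efforts': array([-6.90731522e-04, -9.50669074e+01, -4.30187845e+01, -1.53505594e-04,
        1.24842345e-02,  2.75878324e-05]), 'tool_pos': array([ 0.1731657 , -0.62607868,  0.23067501]), 'ee_rot': array([-3.14038404e+00, -5.18736718e-05,  2.69791635e-01]), 'contact_force': array([ 0.54675212,  0.38577811, -0.36315906]), 'ft_torque': array([ 0.02504476, -0.00865293,  0.00587482]), 'grip_force': 0.0, 'gripper_width': 0.08545884331694348}
scene {'K': array([[488.26786497,   0.        , 314.53449798],
       [  0.        , 488.26786497, 201.50269919],
       [  0.        ,   0.        ,   1.        ]]), 'rvec': array([ 2.00823238,  0.97720272, -0.5031849 ]), 'tvec': array([-0.3335426 , -0.12075575,  1.77345698])}
pot [(0.64, [0.483, 0.383, 0.586, 0.594])]
tab [(0.94, [0.483, 0.385, 0.58, 0.598])]
stand [(0.81, [0.44, 0.372, 0.62, 0.695])]
top {'K': array([[387.10479531,   0.        , 325.35245544],
       [  0.        , 387.10479531, 196.07229779],
       [  0.        ,   0.        ,   1.        ]]), 'rvec': array([ 2.16780062, -2.19050037,  0.07880827]), 'tvec': array([0.00624152, 0.54037294, 1.14190974])}
pot [(0.84, [0.408, 0.366, 0.539, 0.533])]
tab [(0.72, [0.413, 0.36, 0.534, 0.527])]
stand [(0.75, [0.38, 0.302, 0.559, 0.605])]
```

```bash
python3 - <<'E'
import cv2
a=cv2.imread('pics/top0.png'); b=cv2.imread('pics/scene0.png')
cv2.imwrite('pics/c1.png',cv2.resize(a[100:270,210:390],None,fx=3.5,fy=3.5,interpolation=cv2.INTER_CUBIC)[:600])
E
```

```text
(no output)
```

View pics/c1.png

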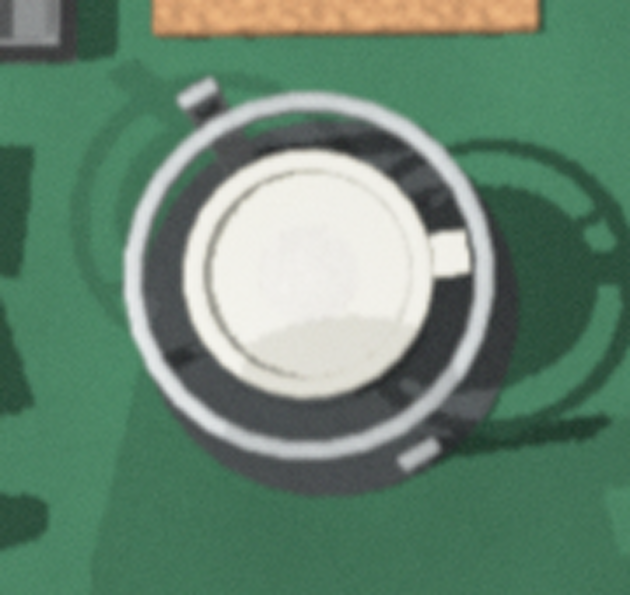

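View pics/scene0.png

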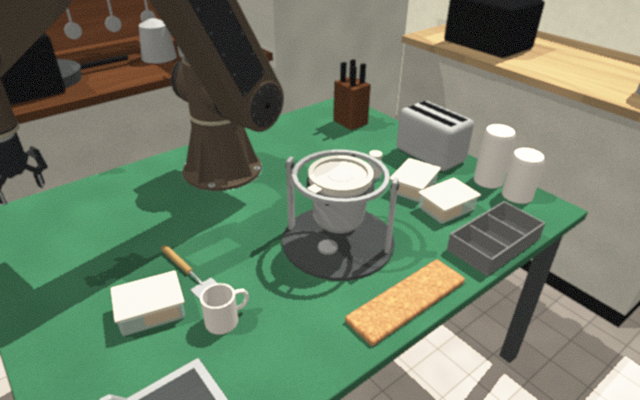

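The top view shows the lid centred near crop pixel (308,274), which is image pixel (298,178). The tab is to its right at about (339,172), inside the ring, and the posts are at the upper left and lower right. The scene view agrees, with the tab on the camera side of the lid. Next I'll measure these positions using depth.

```bash
cat > h.py <<'E'
from workcell import sensors, viewer, workorder, finder
import cv2, numpy as np
from scipy.optimize import least_squares
def cloud(c):
    im,d=viewer.read_camera(c); k=viewer.get_calibration(c)
    R=cv2.Rodrigues(k['rvec'])[0]; K=k['K']
    v,u=np.mgrid[:400,:640]
    P=np.stack([(u-K[0,2])/K[0,0]*d,(v-K[1,2])/K[1,1]*d,d],-1)
    return im,d,(P-k['tvec'].ravel())@R,u,v
def fitc(p):
    f=lambda x:np.hypot(p[:,0]-x[0],p[:,1]-x[1])-x[2]
    return least_squares(f,[*p.mean(0)[:2],.08],loss='soft_l1',f_scale=.002).x
E
python3 - <<'E'
from h import *
for c in ["top","scene"]:
    im,d,P,u,v=cloud(c); k=viewer.get_calibration(c)
    # back-project pixels on plane z=0.242
    R=cv2.Rodrigues(k['rvec'])[0];C=-R.T@k['tvec'].ravel()
    def plane(pu,pv,z):
        r=np.stack([(pu-k['K'][0,2])/k['K'][0,0],(pv-k['K'][1,2])/k['K'][1,1],np.ones(len(pu))],-1)@R
        return C+r*((z-C[2])/r[:,2])[:,None]
    z=P[...,2]; ok=(d>0)&(z>.20)&(z<.27)&(abs(P[...,0]-.55)<.35)&(abs(P[...,1])<.4)
    white=(im.min(-1)>150)&(np.ptp(im.astype(int),axis=-1)<40)
    ctr0=np.median(P[ok&white],0); print(c,'cam',C.round(3),'ctr0',ctr0.round(3),ok.sum())
    m=(white&ok&(np.hypot(P[...,0]-ctr0[0],P[...,1]-ctr0[1])<.125)).astype(np.uint8)
    if c=="top":
        m2=cv2.morphologyEx(m,cv2.MORPH_OPEN,np.ones((13,13),np.uint8))
        cn=max(cv2.findContours(m2,0,1)[0],key=cv2.contourArea)[:,0].astype(float)
        L=fitc(plane(cn[:,0],cn[:,1],.242)); print('lid',L.round(4))
        r=np.hypot(P[...,0]-L[0],P[...,1]-L[1])
        s=ok&(r>.116)&(r<.132)
        print('ring',fitc(P[s]).round(4),np.median(z[s]),s.sum())
        s=ok&white&(r<.07);print('lid inner z',np.median(z[s])); s=ok&(r>.075)&(r<.085);print('rim z',np.median(z[s]))
        s=ok&white&(r>.091)&(r<.112); t=P[s]; print('tab',t.mean(0).round(4),len(t))
        q=plane(u[s],v[s],.236).mean(0); print('tab plane',q.round(4),'az deg',np.degrees(np.arctan2(q[1]-L[1],q[0]-L[0])))
        s=ok&(r>.13)&(r<.165)&(z>.235);print('posts',P[s].round(3)[::6])
    else:
        r=np.hypot(P[...,0]-L[0],P[...,1]-L[1])
        s=ok&(r<.087)&white; print('scene lid',fitc(P[s&(r>.075)]).round(4),np.median(z[s]))
        s=ok&white&(r>.091)&(r<.112); print('tab',P[s].mean(0).round(4),s.sum())
E
```

```text
top cam [ 0.45  -0.005  1.18 ] ctr0 [0.57  0.066 0.235] 6245
lid [0.5685 0.064  0.0818]
ring [0.5678 0.0656 0.123 ] 0.2370043614614351 1615
lid inner z 0.23256652499706487
rim z 0.2422671044788612
tab [ 0.5785 -0.0207  0.2341] 102
tab plane [ 0.5784 -0.021   0.236 ] az deg -83.38263951018646
posts [[ 0.706  0.133  0.249]
 [ 0.701  0.143  0.249]
 [ 0.701  0.149  0.24 ]
 [ 0.698  0.133  0.251]
 [ 0.696  0.143  0.251]
 [ 0.697  0.129  0.245]
 [ 0.693  0.143  0.252]
 [ 0.696  0.129  0.242]
 [ 0.692  0.143  0.249]
 [ 0.689  0.155  0.25 ]
 [ 0.689  0.141  0.247]
 [ 0.687  0.153  0.247]
 [ 0.689  0.14   0.239]
 [ 0.686  0.147  0.241]
 [ 0.684  0.15   0.238]
 [ 0.672  0.143  0.235]
 [ 0.62   0.185  0.236]
 [ 0.582  0.194  0.238]
 [ 0.55   0.194  0.237]
 [ 0.521  0.186  0.238]
 [ 0.499  0.174  0.236]
 [ 0.464  0.142  0.24 ]
 [ 0.451 -0.013  0.247]
 [ 0.448 -0.009  0.24 ]
 [ 0.448 -0.023  0.252]
 [ 0.446 -0.008  0.249]
 [ 0.446 -0.023  0.251]
 [ 0.443 -0.013  0.247]
 [ 0.441 -0.001  0.251]
 [ 0.441 -0.016  0.249]
 [ 0.439 -0.006  0.248]
 [ 0.436  0.004  0.248]
 [ 0.436 -0.011  0.25 ]
 [ 0.434 -0.004  0.253]
 [ 0.432  0.001  0.251]]
scene cam [ 1.398 -0.676  0.927] ctr0 [0.573 0.059 0.234] 4317
scene lid [0.5696 0.0631 0.0809] 0.2319116960954337
tab [ 0.5829 -0.0316  0.2333] 63
```

>>> drive_tool:
  increments:
    - {"xyz": [0.029, 0.0415, 0.01], "angular": [0, 0, 0], "jaw": 0}
    - {"xyz": [0.029, 0.0415, 0.01], "angular": [0, 0, 0], "jaw": 0}
    - {"xyz": [0.029, 0.0415, 0.01], "angular": [0, 0, 0], "jaw": 0}
    - {"xyz": [0.029, 0.0415, 0.01], "angular": [0, 0, 0], "jaw": 0}
    - {"xyz": [0.029, 0.0415, 0.01], "angular": [0, 0, 0], "jaw": 0}
  squeeze: 20

```text
clock: 1.12
tool_pos: [0.319, -0.4176, 0.2818]
ee_rot: [3.141, -0.0, 0.27]
contact_force: [0.9, 0.5, -0.3]
gripper_width: -0.0
grip_force: 0.0
```

>>> drive_tool:
  increments:
    - {"xyz": [0.029, 0.0415, 0], "angular": [0, 0, 0], "jaw": 0}
    - {"xyz": [0.029, 0.0415, 0], "angular": [0, 0, 0], "jaw": 0}
    - {"xyz": [0.029, 0.0415, 0], "angular": [0, 0, 0], "jaw": 0}
    - {"xyz": [0.029, 0.0415, 0], "angular": [0, 0, 0], "jaw": 0}
    - {"xyz": [0.029, 0.0415, 0], "angular": [0, 0, 0], "jaw": 0}

```text
clock: 1.75
tool_pos: [0.4641, -0.21, 0.2816]
ee_rot: [3.141, -0.0, 0.27]
contact_force: [0.4, -1.4, 0.4]
gripper_width: -0.0001
grip_force: 0.0
```

>>> drive_tool:
  increments:
    - {"xyz": [0.029, 0.0415, 0], "angular": [0, 0, 0], "jaw": 0}
    - {"xyz": [0.029, 0.0415, 0], "angular": [0, 0, 0], "jaw": 0}
    - {"xyz": [0.029, 0.0415, 0], "angular": [0, 0, 0], "jaw": 0}
    - {"xyz": [0.029, 0.0415, 0], "angular": [0, 0, 0], "jaw": 0}
    - {"xyz": [0.029, 0.0415, 0], "angular": [0, 0, 0], "jaw": 0}

```text
clock: 2.38
tool_pos: [0.6091, -0.0024, 0.2814]
ee_rot: [3.141, -0.0, 0.27]
contact_force: [0.9, -1.1, -0.5]
gripper_width: 0.0001
grip_force: 0.0
```

>>> drive_tool:
  increments:
    - {"xyz": [0, 0, -0.015], "angular": [0, 0, 0], "jaw": 0}
    - {"xyz": [0, 0, -0.01], "angular": [0, 0, 0], "jaw": 0}
    - {"xyz": [0, 0, 0], "angular": [0, 0, 0], "jaw": 0}

```text
clock: 2.75
tool_pos: [0.6072, -0.0048, 0.2554]
ee_rot: [-3.141, 0.002, 0.269]
contact_force: [-0.0, -0.1, -0.5]
gripper_width: 0.0002
grip_force: 0.0
```

>>> drive_tool:
  increments:
    - {"xyz": [0.001, 0.0005, -0.008], "angular": [0, 0, 0], "jaw": 0}
    - {"xyz": [0, 0, -0.004], "angular": [0.4, 0.2, 0], "jaw": 0}
    - {"xyz": [0, 0, -0.003], "angular": [0.8, 0.5, 0], "jaw": 0}
    - {"xyz": [0, 0, -0.003], "angular": [0.8, 0.5, 0], "jaw": 0}
    - {"xyz": [0, 0, 0], "angular": [0.7, 0.4, 0], "jaw": 0}

```text
clock: 3.38
tool_pos: [0.6093, -0.0036, 0.2382]
ee_rot: [-3.088, 0.015, 0.27]
contact_force: [1.3, -0.9, 3.3]
gripper_width: 0.0003
grip_force: 1.6
```

```bash
cat > tab.py <<'E'
import numpy as np,sys
def table(phi0,n,step=4.0,th0=5.5,th1=5.5,rho=.0803,c=(.568,.065),start=None,th_start=None):
    ph=np.radians(phi0+step*np.arange(n+1)); th=np.full(n+1,th1); th[0]=th0
    p=np.c_[c[0]+rho*np.cos(ph),c[1]+rho*np.sin(ph)]; 
    if start is not None: p[0]=start
    t=np.c_[-th*np.sin(ph),th*np.cos(ph)]
    p=np.round(p,4); t=np.round(t,1); dp=np.diff(p,axis=0);dt=np.diff(t,axis=0)
    for i in range(n):
        if i%5==0: print(f"-- call {i//5}: phi {phi0+step*i:.0f}->{phi0+step*(i+5):.0f}")
        print(f'{dp[i,0]:.4f}, {dp[i,1]:.4f} | {dt[i,0]:.1f}, {dt[i,1]:.1f}')
E
python3 -c "
from tab import *
table(-59,90,th0=5.5)"
```

```text
-- call 0: phi -59->-39
0.0047, 0.0030 | -0.2, 0.4
0.0044, 0.0034 | -0.2, 0.3
0.0043, 0.0037 | -0.3, 0.3
0.0039, 0.0039 | -0.2, 0.2
0.0037, 0.0043 | -0.3, 0.3
-- call 1: phi -39->-19
0.0034, 0.0044 | -0.3, 0.2
0.0030, 0.0047 | -0.4, 0.2
0.0027, 0.0049 | -0.3, 0.2
0.0024, 0.0051 | -0.4, 0.2
0.0020, 0.0053 | -0.3, 0.1
-- call 2: phi -19->1
0.0017, 0.0053 | -0.4, 0.1
0.0012, 0.0055 | -0.4, 0.1
0.0009, 0.0055 | -0.3, 0.1
0.0005, 0.0056 | -0.4, 0.0
0.0001, 0.0056 | -0.4, 0.0
-- call 3: phi 1->21
-0.0003, 0.0056 | -0.4, 0.0
-0.0007, 0.0056 | -0.4, -0.1
-0.0011, 0.0055 | -0.3, 0.0
-0.0014, 0.0054 | -0.4, -0.1
-0.0018, 0.0053 | -0.4, -0.2
-- call 4: phi 21->41
-0.0022, 0.0051 | -0.3, -0.1
-0.0026, 0.0050 | -0.4, -0.2
-0.0029, 0.0048 | -0.3, -0.2
-0.0032, 0.0046 | -0.3, -0.2
-0.0035, 0.0044 | -0.3, -0.2
-- call 5: phi 41->61
-0.0038, 0.0041 | -0.3, -0.3
-0.0041, 0.0038 | -0.3, -0.3
-0.0044, 0.0035 | -0.2, -0.3
-0.0046, 0.0032 | -0.2, -0.3
-0.0048, 0.0029 | -0.2, -0.3
-- call 6: phi 61->81
-0.0050, 0.0026 | -0.2, -0.4
-0.0051, 0.0022 | -0.1, -0.3
-0.0053, 0.0018 | -0.2, -0.4
-0.0054, 0.0014 | 
[... 1139 characters left out ...]
0.3, 0.2
0.0032, -0.0046 | 0.3, 0.2
0.0035, -0.0044 | 0.3, 0.2
-- call 14: phi 221->241
0.0038, -0.0041 | 0.3, 0.3
0.0041, -0.0038 | 0.3, 0.3
0.0044, -0.0035 | 0.2, 0.3
0.0046, -0.0032 | 0.2, 0.3
0.0048, -0.0029 | 0.2, 0.3
-- call 15: phi 241->261
0.0050, -0.0026 | 0.2, 0.4
0.0051, -0.0022 | 0.1, 0.3
0.0053, -0.0018 | 0.2, 0.4
0.0054, -0.0014 | 0.1, 0.4
0.0055, -0.0011 | 0.0, 0.3
-- call 16: phi 261->281
0.0056, -0.0007 | 0.1, 0.4
0.0056, -0.0003 | 0.0, 0.4
0.0056, 0.0001 | 0.0, 0.4
0.0056, 0.0005 | 0.0, 0.4
0.0055, 0.0009 | -0.1, 0.3
-- call 17: phi 281->301
0.0055, 0.0012 | -0.1, 0.4
0.0053, 0.0017 | -0.1, 0.4
0.0053, 0.0020 | -0.1, 0.3
0.0051, 0.0024 | -0.2, 0.4
0.0049, 0.0027 | -0.2, 0.3
```

>>> drive_tool:
  increments:
    - {"xyz": [0, 0, -0.002], "angular": [1.0, 0.6, 0], "jaw": 0}
    - {"xyz": [0.0, 0, -0.001], "angular": [1.0, 0.6, 0], "jaw": 0}

```text
clock: 3.62
tool_pos: [0.6097, -0.0036, 0.2357]
ee_rot: [-3.049, 0.024, 0.271]
contact_force: [0.9, -1.3, 5.4]
gripper_width: 0.0002
grip_force: 2.7
```

>>> drive_tool:
  increments:
    - {"xyz": [0.0044, 0.003, -0.0004], "angular": [-0.2, 0.4, 0], "jaw": 0}
    - {"xyz": [0.0044, 0.0034, 0], "angular": [-0.2, 0.3, 0], "jaw": 0}
    - {"xyz": [0.0043, 0.0037, 0], "angular": [-0.3, 0.3, 0], "jaw": 0}
    - {"xyz": [0.0039, 0.0039, 0], "angular": [-0.2, 0.2, 0], "jaw": 0}
    - {"xyz": [0.0037, 0.0043, 0], "angular": [-0.3, 0.3, 0], "jaw": 0}

```text
clock: 4.25
tool_pos: [0.6302, 0.0152, 0.235]
ee_rot: [-3.063, 0.056, 0.271]
contact_force: [-1.2, -1.6, 5.1]
gripper_width: -0.0001
grip_force: 2.5
```

>>> drive_tool:
  increments:
    - {"xyz": [0.0034, 0.0042, -0.0004], "angular": [-0.3, 0.2, 0], "jaw": 0}
    - {"xyz": [0.003, 0.0046, -0.0003], "angular": [-0.4, 0.2, 0], "jaw": 0}
    - {"xyz": [0.0027, 0.0048, -0.0002], "angular": [-0.3, 0.2, 0], "jaw": 0}
    - {"xyz": [0.0024, 0.005, 0], "angular": [-0.4, 0.2, 0], "jaw": 0}
    - {"xyz": [0.002, 0.0053, 0], "angular": [-0.3, 0.1, 0], "jaw": 0}

```text
clock: 4.88
tool_pos: [0.6439, 0.0391, 0.2341]
ee_rot: [-3.088, 0.079, 0.269]
contact_force: [0.1, -3.0, 5.6]
gripper_width: 0.0002
grip_force: 2.8
```

>>> drive_tool:
  increments:
    - {"xyz": [0.0017, 0.0053, -0.0003], "angular": [-0.4, 0.1, 0], "jaw": 0}
    - {"xyz": [0.0012, 0.0055, -0.0002], "angular": [-0.4, 0.1, 0], "jaw": 0}
    - {"xyz": [0.0009, 0.0055, 0], "angular": [-0.3, 0.1, 0], "jaw": 0}
    - {"xyz": [0.0005, 0.0056, 0], "angular": [-0.4, 0, 0], "jaw": 0}
    - {"xyz": [0.0001, 0.0056, 0], "angular": [-0.4, 0, 0], "jaw": 0}

```text
clock: 5.5
tool_pos: [0.6483, 0.0665, 0.2337]
ee_rot: [-3.119, 0.092, 0.266]
contact_force: [0.7, -3.2, 5.1]
gripper_width: 0.0002
grip_force: 3.1
```

>>> drive_tool:
  increments:
    - {"xyz": [-0.0003, 0.0056, -0.0004], "angular": [-0.4, 0, 0], "jaw": 0}
    - {"xyz": [-0.0007, 0.0056, -0.0003], "angular": [-0.4, -0.1, 0], "jaw": 0}
    - {"xyz": [-0.0011, 0.0055, -0.0002], "angular": [-0.3, 0, 0], "jaw": 0}
    - {"xyz": [-0.0014, 0.0054, 0], "angular": [-0.4, -0.1, 0], "jaw": 0}
    - {"xyz": [-0.0018, 0.0053, 0], "angular": [-0.4, -0.2, 0], "jaw": 0}

```text
clock: 6.12
tool_pos: [0.6432, 0.094, 0.2329]
ee_rot: [3.13, 0.094, 0.263]
contact_force: [1.9, -3.9, 7.1]
gripper_width: -0.0001
grip_force: 3.4
```

>>> drive_tool:
  increments:
    - {"xyz": [-0.0022, 0.0051, 0.0003], "angular": [-0.3, -0.1, 0], "jaw": 0}
    - {"xyz": [-0.0026, 0.005, 0.0002], "angular": [-0.4, -0.2, 0], "jaw": 0}
    - {"xyz": [-0.0029, 0.0048, 0], "angular": [-0.3, -0.2, 0], "jaw": 0}
    - {"xyz": [-0.0032, 0.0046, 0], "angular": [-0.3, -0.2, 0], "jaw": 0}
    - {"xyz": [-0.0035, 0.0044, 0], "angular": [-0.3, -0.2, 0], "jaw": 0}

```text
clock: 6.75
tool_pos: [0.6288, 0.118, 0.2335]
ee_rot: [3.099, 0.085, 0.26]
contact_force: [2.3, -2.1, 6.7]
gripper_width: -0.0002
grip_force: 3.3
```

>>> drive_tool:
  increments:
    - {"xyz": [-0.0038, 0.0041, 0.0003], "angular": [-0.3, -0.3, 0], "jaw": 0}
    - {"xyz": [-0.0041, 0.0038, 0.0002], "angular": [-0.3, -0.3, 0], "jaw": 0}
    - {"xyz": [-0.0044, 0.0035, 0], "angular": [-0.2, -0.3, 0], "jaw": 0}
    - {"xyz": [-0.0046, 0.0032, 0], "angular": [-0.2, -0.3, 0], "jaw": 0}
    - {"xyz": [-0.0048, 0.0029, 0], "angular": [-0.2, -0.3, 0], "jaw": 0}

```text
clock: 7.38
tool_pos: [0.6072, 0.1356, 0.234]
ee_rot: [3.073, 0.065, 0.258]
contact_force: [3.5, -0.8, 5.5]
gripper_width: -0.0003
grip_force: 3.1
```

```bash
python3 - <<'E'
from h import *
im,d,P,u,v=cloud("top"); im2,_,_,_,_=cloud("scene")
a=cv2.resize(im[100:270,210:390],None,fx=2.2,fy=2.2);b=cv2.resize(im2[130:250,270:410],(400,374))
cv2.imwrite('pics/m1.png',np.hstack([a,b])[:,:,::-1]); 
fs=[]
print(sensors.observe()['contact_force'],sensors.observe()['clock'])
E
```

```text
[0.11989771 0.9160795  5.13536882] 7.475
```

View pics/m1.png

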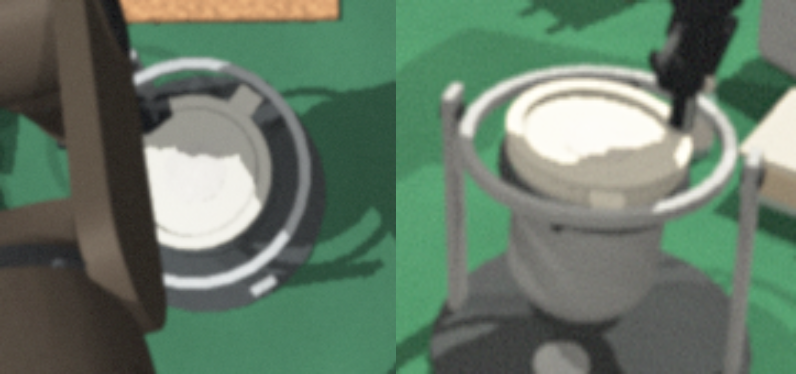

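The tab is at crop (247,101) in the top view and has swivelled to about -37°. The fingertip is on the rim's far-left side at 61°, so it is 98° past the tab. The lid slopes gently and evenly under the finger. Carrying on.

>>> drive_tool:
  increments:
    - {"xyz": [-0.005, 0.0026, -0.0003], "angular": [-0.2, -0.4, 0], "jaw": 0}
    - {"xyz": [-0.0051, 0.0022, -0.0002], "angular": [-0.1, -0.3, 0], "jaw": 0}
    - {"xyz": [-0.0053, 0.0018, 0], "angular": [-0.2, -0.4, 0], "jaw": 0}
    - {"xyz": [-0.0054, 0.0014, 0], "angular": [-0.1, -0.4, 0], "jaw": 0}
    - {"xyz": [-0.0055, 0.0011, 0], "angular": [0, -0.3, 0], "jaw": 0}

```text
clock: 8.1
tool_pos: [0.581, 0.1449, 0.2336]
ee_rot: [3.055, 0.037, 0.257]
contact_force: [3.5, 0.0, 7.1]
gripper_width: -0.0003
grip_force: 3.3
```

>>> drive_tool:
  increments:
    - {"xyz": [-0.0056, 0.0006, 0.0003], "angular": [-0.1, -0.4, 0], "jaw": 0}
    - {"xyz": [-0.0056, 0.0002, 0.0002], "angular": [0, -0.4, 0], "jaw": 0}
    - {"xyz": [-0.0056, -0.0002, 0], "angular": [0, -0.4, 0], "jaw": 0}
    - {"xyz": [-0.0056, -0.0006, 0], "angular": [0, -0.4, 0], "jaw": 0}
    - {"xyz": [-0.0055, -0.0009, 0], "angular": [0.1, -0.3, 0], "jaw": 0}

```text
clock: 8.72
tool_pos: [0.553, 0.144, 0.2341]
ee_rot: [3.047, 0.005, 0.257]
contact_force: [2.6, 0.7, 6.1]
gripper_width: -0.0002
grip_force: 3.0
```

>>> drive_tool:
  increments:
    - {"xyz": [-0.0055, -0.0013, 0], "angular": [0.1, -0.4, 0], "jaw": 0}
    - {"xyz": [-0.0053, -0.0018, 0], "angular": [0.1, -0.4, 0], "jaw": 0}
    - {"xyz": [-0.0053, -0.002, 0], "angular": [0.1, -0.3, 0], "jaw": 0}
    - {"xyz": [-0.0051, -0.0024, 0], "angular": [0.2, -0.4, 0], "jaw": 0}
    - {"xyz": [-0.0049, -0.0027, 0], "angular": [0.2, -0.3, 0], "jaw": 0}

```text
clock: 9.35
tool_pos: [0.5268, 0.1338, 0.234]
ee_rot: [3.051, -0.028, 0.257]
contact_force: [1.6, 2.1, 5.9]
gripper_width: 0.0
grip_force: 2.9
```

>>> drive_tool:
  increments:
    - {"xyz": [-0.0047, -0.003, 0], "angular": [0.2, -0.4, 0], "jaw": 0}
    - {"xyz": [-0.0044, -0.0034, 0], "angular": [0.2, -0.3, 0], "jaw": 0}
    - {"xyz": [-0.0043, -0.0037, 0], "angular": [0.3, -0.3, 0], "jaw": 0}
    - {"xyz": [-0.0039, -0.0039, 0], "angular": [0.2, -0.2, 0], "jaw": 0}
    - {"xyz": [-0.0037, -0.0043, 0], "angular": [0.3, -0.3, 0], "jaw": 0}

```text
clock: 9.98
tool_pos: [0.5058, 0.1154, 0.234]
ee_rot: [3.065, -0.059, 0.256]
contact_force: [1.0, 2.6, 6.1]
gripper_width: -0.0002
grip_force: 2.9
```

>>> drive_tool:
  increments:
    - {"xyz": [-0.0034, -0.0044, 0], "angular": [0.3, -0.2, 0], "jaw": 0}
    - {"xyz": [-0.003, -0.0047, 0], "angular": [0.4, -0.2, 0], "jaw": 0}
    - {"xyz": [-0.0027, -0.0049, 0], "angular": [0.3, -0.2, 0], "jaw": 0}
    - {"xyz": [-0.0024, -0.0051, 0], "angular": [0.4, -0.2, 0], "jaw": 0}
    - {"xyz": [-0.002, -0.0053, 0], "angular": [0.3, -0.1, 0], "jaw": 0}

```text
clock: 10.6
tool_pos: [0.4921, 0.0909, 0.234]
ee_rot: [3.089, -0.081, 0.254]
contact_force: [0.5, 2.7, 5.9]
gripper_width: -0.0003
grip_force: 2.9
```

>>> drive_tool:
  increments:
    - {"xyz": [-0.0017, -0.0053, 0], "angular": [0.4, -0.1, 0], "jaw": 0}
    - {"xyz": [-0.0012, -0.0055, 0], "angular": [0.4, -0.1, 0], "jaw": 0}
    - {"xyz": [-0.0009, -0.0055, 0], "angular": [0.3, -0.1, 0], "jaw": 0}
    - {"xyz": [-0.0005, -0.0056, 0], "angular": [0.4, 0, 0], "jaw": 0}
    - {"xyz": [-0.0001, -0.0056, 0], "angular": [0.4, 0, 0], "jaw": 0}

```text
clock: 11.22
tool_pos: [0.4876, 0.0633, 0.2339]
ee_rot: [3.12, -0.094, 0.252]
contact_force: [-0.6, 2.8, 6.2]
gripper_width: -0.0002
grip_force: 2.9
```

>>> drive_tool:
  increments:
    - {"xyz": [0.0003, -0.0056, 0], "angular": [0.4, 0, 0], "jaw": 0}
    - {"xyz": [0.0007, -0.0056, 0], "angular": [0.4, 0.1, 0], "jaw": 0}
    - {"xyz": [0.0011, -0.0055, 0], "angular": [0.3, 0, 0], "jaw": 0}
    - {"xyz": [0.0014, -0.0054, 0], "angular": [0.4, 0.1, 0], "jaw": 0}
    - {"xyz": [0.0018, -0.0053, 0], "angular": [0.4, 0.2, 0], "jaw": 0}

```text
clock: 11.85
tool_pos: [0.4928, 0.0359, 0.2338]
ee_rot: [-3.129, -0.095, 0.248]
contact_force: [-1.1, 2.6, 6.8]
gripper_width: 0.0004
grip_force: 3.0
```

>>> drive_tool:
  increments:
    - {"xyz": [0.0022, -0.0051, 0.0003], "angular": [0.3, 0.1, 0], "jaw": 0}
    - {"xyz": [0.0026, -0.005, 0.0001], "angular": [0.4, 0.2, 0], "jaw": 0}
    - {"xyz": [0.0029, -0.0048, 0], "angular": [0.3, 0.2, 0], "jaw": 0}
    - {"xyz": [0.0032, -0.0046, 0], "angular": [0.3, 0.2, 0], "jaw": 0}
    - {"xyz": [0.0035, -0.0044, 0], "angular": [0.3, 0.2, 0], "jaw": 0}

```text
clock: 12.48
tool_pos: [0.5071, 0.012, 0.2341]
ee_rot: [-3.098, -0.086, 0.246]
contact_force: [-2.3, 1.2, 4.7]
gripper_width: 0.0003
grip_force: 2.8
```

```bash
python3 - <<'E'
from h import *
im,d,P,u,v=cloud("top"); im2,_,_,_,_=cloud("scene")
a=cv2.resize(im[100:270,210:390],None,fx=2.2,fy=2.2);b=cv2.resize(im2[130:250,270:410],(400,374))
cv2.imwrite('pics/m2.png',np.hstack([a,b])[:,:,::-1]); 
E
```

```text
(no output)
```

View pics/m2.png

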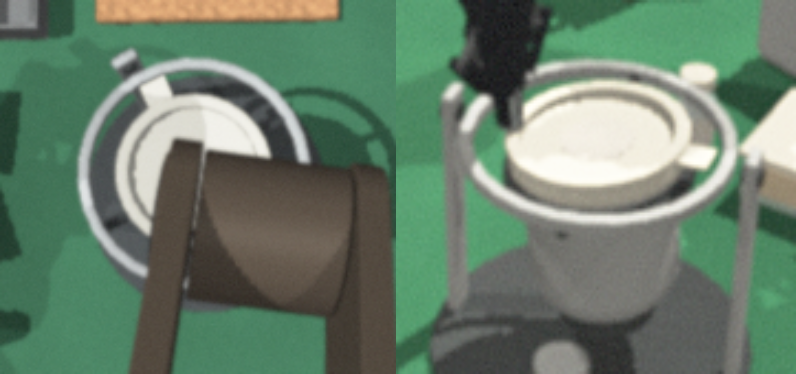

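The tab is at crop (156,92) in the top view, at an azimuth of about 25°. The finger is at 221°, so 196° is done and 140° remains. That is about 56 rows.

>>> drive_tool:
  increments:
    - {"xyz": [0.0038, -0.0041, -0.0003], "angular": [0.3, 0.3, 0], "jaw": 0}
    - {"xyz": [0.0041, -0.0038, 0], "angular": [0.3, 0.3, 0], "jaw": 0}
    - {"xyz": [0.0044, -0.0035, 0], "angular": [0.2, 0.3, 0], "jaw": 0}
    - {"xyz": [0.0046, -0.0032, 0], "angular": [0.2, 0.3, 0], "jaw": 0}
    - {"xyz": [0.0048, -0.0029, 0], "angular": [0.2, 0.3, 0], "jaw": 0}

```text
clock: 13.2
tool_pos: [0.5287, -0.0055, 0.2337]
ee_rot: [-3.071, -0.065, 0.244]
contact_force: [-2.9, 1.1, 7.0]
gripper_width: -0.0
grip_force: 3.0
```

>>> drive_tool:
  increments:
    - {"xyz": [0.005, -0.0026, 0.0003], "angular": [0.2, 0.4, 0], "jaw": 0}
    - {"xyz": [0.0051, -0.0022, 0], "angular": [0.1, 0.3, 0], "jaw": 0}
    - {"xyz": [0.0053, -0.0018, 0], "angular": [0.2, 0.4, 0], "jaw": 0}
    - {"xyz": [0.0054, -0.0014, 0], "angular": [0.1, 0.4, 0], "jaw": 0}
    - {"xyz": [0.0055, -0.0011, 0], "angular": [0, 0.3, 0], "jaw": 0}

```text
clock: 13.82
tool_pos: [0.555, -0.0146, 0.234]
ee_rot: [-3.053, -0.037, 0.243]
contact_force: [-3.0, 0.8, 5.1]
gripper_width: -0.0002
grip_force: 2.9
```

>>> drive_tool:
  increments:
    - {"xyz": [0.0056, -0.0005, -0.0003], "angular": [0.1, 0.4, 0], "jaw": 0}
    - {"xyz": [0.0056, -0.0002, 0], "angular": [0, 0.4, 0], "jaw": 0}
    - {"xyz": [0.0056, 0.0002, 0], "angular": [0, 0.4, 0], "jaw": 0}
    - {"xyz": [0.0056, 0.0005, 0], "angular": [0, 0.4, 0], "jaw": 0}
    - {"xyz": [0.0055, 0.0009, 0], "angular": [-0.1, 0.3, 0], "jaw": 0}

```text
clock: 14.45
tool_pos: [0.583, -0.0138, 0.2337]
ee_rot: [-3.046, -0.005, 0.242]
contact_force: [-2.3, -0.9, 6.3]
gripper_width: -0.0001
grip_force: 3.1
```

>>> drive_tool:
  increments:
    - {"xyz": [0.0055, 0.0012, 0], "angular": [-0.1, 0.4, 0], "jaw": 0}
    - {"xyz": [0.0053, 0.0017, 0], "angular": [-0.1, 0.4, 0], "jaw": 0}
    - {"xyz": [0.0053, 0.002, 0], "angular": [-0.1, 0.3, 0], "jaw": 0}
    - {"xyz": [0.0051, 0.0024, 0], "angular": [-0.2, 0.4, 0], "jaw": 0}
    - {"xyz": [0.0049, 0.0027, 0], "angular": [-0.2, 0.3, 0], "jaw": 0}

```text
clock: 15.08
tool_pos: [0.6091, -0.0039, 0.2337]
ee_rot: [-3.05, 0.028, 0.242]
contact_force: [-2.6, -1.8, 6.6]
gripper_width: -0.0002
grip_force: 3.0
```

>>> drive_tool:
  increments:
    - {"xyz": [0.0048, 0.003, 0.0002], "angular": [-0.2, 0.4, 0], "jaw": 0}
    - {"xyz": [0.0045, 0.0034, 0], "angular": [-0.2, 0.3, 0], "jaw": 0}
    - {"xyz": [0.0043, 0.0037, 0], "angular": [-0.3, 0.3, 0], "jaw": 0}
    - {"xyz": [0.0039, 0.0039, 0], "angular": [-0.2, 0.2, 0], "jaw": 0}
    - {"xyz": [0.0037, 0.0043, 0], "angular": [-0.3, 0.3, 0], "jaw": 0}

```text
clock: 15.7
tool_pos: [0.6304, 0.0144, 0.234]
ee_rot: [-3.065, 0.059, 0.242]
contact_force: [-1.2, -2.4, 5.0]
gripper_width: 0.0002
grip_force: 2.9
```

>>> drive_tool:
  increments:
    - {"xyz": [0.0034, 0.0044, -0.0003], "angular": [-0.3, 0.2, 0], "jaw": 0}
    - {"xyz": [0.003, 0.0047, 0], "angular": [-0.4, 0.2, 0], "jaw": 0}
    - {"xyz": [0.0027, 0.0049, 0], "angular": [-0.3, 0.2, 0], "jaw": 0}
    - {"xyz": [0.0024, 0.0051, 0], "angular": [-0.4, 0.2, 0], "jaw": 0}
    - {"xyz": [0.002, 0.0053, 0], "angular": [-0.3, 0.1, 0], "jaw": 0}

```text
clock: 16.32
tool_pos: [0.6441, 0.0389, 0.2337]
ee_rot: [-3.09, 0.081, 0.24]
contact_force: [-0.8, -3.1, 5.9]
gripper_width: -0.0006
grip_force: 3.0
```

>>> drive_tool:
  increments:
    - {"xyz": [0.0016, 0.0053, 0], "angular": [-0.4, 0.1, 0], "jaw": 0}
    - {"xyz": [0.0012, 0.0055, 0], "angular": [-0.4, 0.1, 0], "jaw": 0}
    - {"xyz": [0.0009, 0.0055, 0], "angular": [-0.3, 0.1, 0], "jaw": 0}
    - {"xyz": [0.0005, 0.0056, 0], "angular": [-0.4, 0, 0], "jaw": 0}
    - {"xyz": [0.0001, 0.0056, 0], "angular": [-0.4, 0, 0], "jaw": 0}

```text
clock: 16.95
tool_pos: [0.6484, 0.0663, 0.2338]
ee_rot: [-3.121, 0.093, 0.237]
contact_force: [0.7, -2.9, 6.5]
gripper_width: -0.0003
grip_force: 3.0
```

```bash
python3 - <<'E'
from h import *
im,d,P,u,v=cloud("top"); im2,_,_,_,_=cloud("scene")
a=cv2.resize(im[100:270,210:390],None,fx=2.2,fy=2.2);b=cv2.resize(im2[130:250,270:410],(400,374))
cv2.imwrite('pics/m3.png',np.hstack([a,b])[:,:,::-1]); 
E
```

```text
(no output)
```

View pics/m3.png

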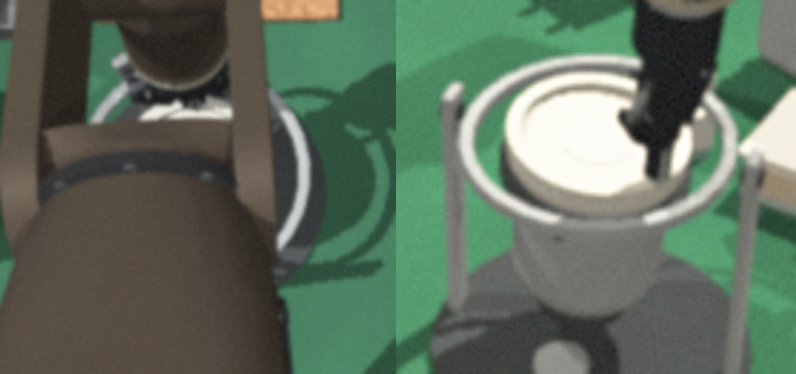

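The arm hides the tab in both views at the moment, with the finger at 361°. Extrapolating, the tab should be near 78°. I'll advance 10 rows and look again.

>>> drive_tool:
  increments:
    - {"xyz": [-0.0003, 0.0056, 0], "angular": [-0.4, 0, 0], "jaw": 0}
    - {"xyz": [-0.0007, 0.0056, 0], "angular": [-0.4, -0.1, 0], "jaw": 0}
    - {"xyz": [-0.0011, 0.0055, 0], "angular": [-0.3, 0, 0], "jaw": 0}
    - {"xyz": [-0.0014, 0.0054, 0], "angular": [-0.4, -0.1, 0], "jaw": 0}
    - {"xyz": [-0.0018, 0.0053, 0], "angular": [-0.4, -0.2, 0], "jaw": 0}

```text
clock: 17.68
tool_pos: [0.6432, 0.0938, 0.2338]
ee_rot: [3.128, 0.094, 0.234]
contact_force: [2.0, -2.4, 6.0]
gripper_width: -0.0003
grip_force: 3.0
```

>>> drive_tool:
  increments:
    - {"xyz": [-0.0022, 0.0051, 0], "angular": [-0.3, -0.1, 0], "jaw": 0}
    - {"xyz": [-0.0026, 0.005, 0], "angular": [-0.4, -0.2, 0], "jaw": 0}
    - {"xyz": [-0.0029, 0.0048, 0], "angular": [-0.3, -0.2, 0], "jaw": 0}
    - {"xyz": [-0.0032, 0.0046, 0], "angular": [-0.3, -0.2, 0], "jaw": 0}
    - {"xyz": [-0.0035, 0.0044, 0], "angular": [-0.3, -0.2, 0], "jaw": 0}

```text
clock: 18.3
tool_pos: [0.6289, 0.1178, 0.234]
ee_rot: [3.097, 0.084, 0.231]
contact_force: [1.9, -1.0, 6.7]
gripper_width: -0.0003
grip_force: 3.1
```

```bash
python3 - <<'E'
from h import *
im,d,P,u,v=cloud("top"); im2,_,_,_,_=cloud("scene"); im3,_,_,_,_=cloud("wrist")
a=cv2.resize(im[100:270,210:390],(400,374));c=cv2.resize(im3,(400,250))
b=cv2.resize(im2[130:250,270:410],(400,374))
top=np.hstack([a,b]); bot=np.hstack([c[:226],np.zeros_like(c[:226])])
cv2.imwrite('pics/m4.png',np.vstack([top,bot])[:,:,::-1])
E
```

```text
(no output)
```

View pics/m4.png

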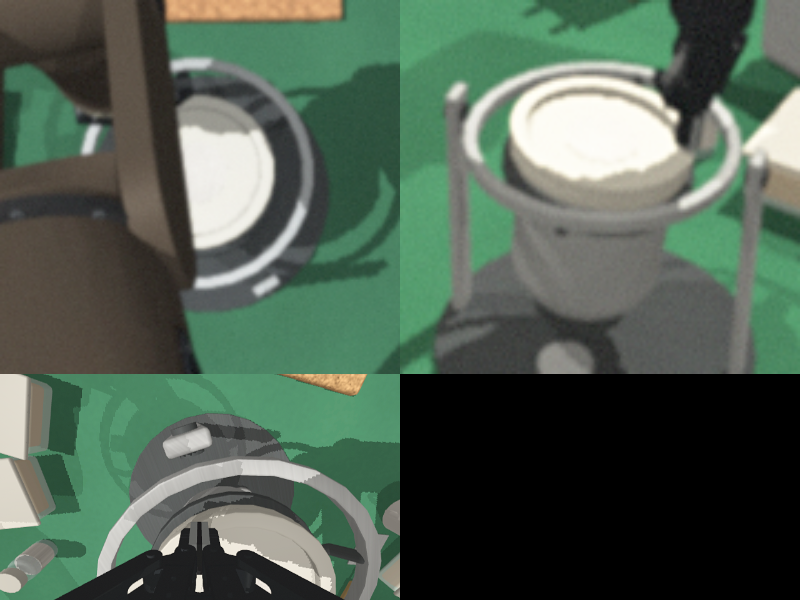

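The tab is still hidden. My estimate is about 92°, which puts the finger at roughly 309° of 336°. I'll advance 5 rows and check with the cameras again.

>>> drive_tool:
  increments:
    - {"xyz": [-0.0038, 0.0041, 0.0002], "angular": [-0.3, -0.3, 0], "jaw": 0}
    - {"xyz": [-0.0041, 0.0038, 0], "angular": [-0.3, -0.3, 0], "jaw": 0}
    - {"xyz": [-0.0044, 0.0035, 0], "angular": [-0.2, -0.3, 0], "jaw": 0}
    - {"xyz": [-0.0046, 0.0032, 0], "angular": [-0.2, -0.3, 0], "jaw": 0}
    - {"xyz": [-0.0048, 0.0029, 0], "angular": [-0.2, -0.3, 0], "jaw": 0}

```text
clock: 19.08
tool_pos: [0.6072, 0.1354, 0.2342]
ee_rot: [3.071, 0.063, 0.229]
contact_force: [2.3, -1.8, 5.9]
gripper_width: -0.0005
grip_force: 3.0
```

```bash
python3 - <<'E'
from h import *
k=viewer.get_calibration("wrist"); im3,_=viewer.read_camera("wrist"); im2,_=viewer.read_camera("scene")
K2=viewer.get_calibration("scene")
# draw predicted tab positions for azimuths
for im,kk in((im3,k),(im2,K2)):
    for az in (90,100,110,120):
        a=np.radians(az); p=np.array([[.568+.1*np.cos(a),.065+.1*np.sin(a),.232]])
        q=cv2.projectPoints(p,kk['rvec'],kk['tvec'],kk['K'],None)[0].ravel(); print(az,q.round(0))
im=np.hstack([cv2.resize(im3,(480,300)),cv2.resize(im2[130:250,270:410],(320,300))])
cv2.imwrite('pics/m5.png',im[:,:,::-1]); print(finder.search_frame("wrist","tab")[:2])
E
```

```text
90 [249. 304.]
100 [246. 329.]
110 [250. 353.]
120 [258. 375.]
90 [368. 162.]
100 [363. 160.]
110 [358. 158.]
120 [352. 156.]
[{'box': [0.3513, 0.404, 0.9148, 0.9258], 'p': 0.88}]
```

View pics/m5.png

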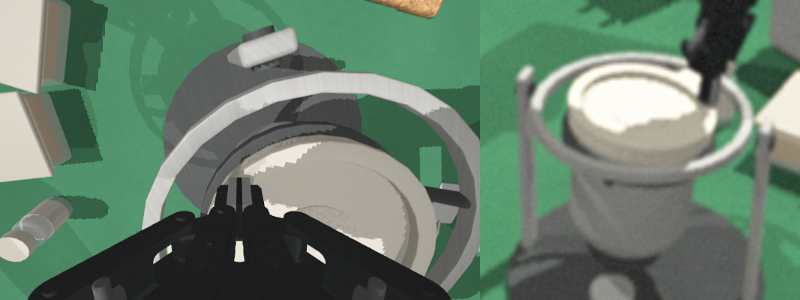

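```bash
python3 - <<'E'
from h import *
im2,_=viewer.read_camera("scene"); K=viewer.get_calibration("scene")
a=cv2.resize(im2[140:190,320:400],None,fx=9,fy=9,interpolation=cv2.INTER_CUBIC)
for az in (90,100,110,120):
    t=np.radians(az); c=[]
    for r,w in((.087,-.015),(.113,-.015),(.113,.015),(.087,.015)): c.append([.568+r*np.cos(t)-w*np.sin(t),.065+r*np.sin(t)+w*np.cos(t),.238])
    q=cv2.projectPoints(np.array(c),K['rvec'],K['tvec'],K['K'],None)[0].reshape(-1,2); print(az,((q-[320,140])*9).round(0).tolist())
cv2.imwrite('pics/m6.png',a[:,:,::-1])
E
```

```text
90 [[432.0, 214.0], [493.0, 187.0], [426.0, 148.0], [365.0, 174.0]]
100 [[400.0, 192.0], [451.0, 160.0], [374.0, 128.0], [323.0, 159.0]]
110 [[363.0, 174.0], [402.0, 138.0], [317.0, 113.0], [278.0, 148.0]]
120 [[321.0, 158.0], [347.0, 120.0], [256.0, 102.0], [230.0, 140.0]]
```

View pics/m6.png

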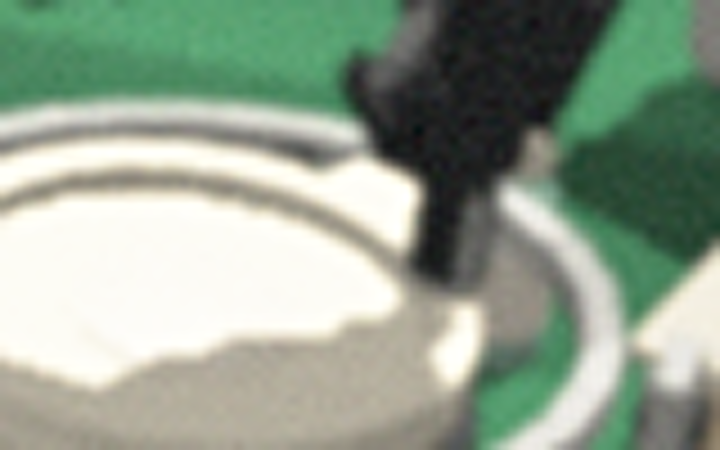

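In the zoomed scene view the tab shows just left of the finger, at about (320–415, 160–200). That matches an azimuth of 100°, so the finger is at about 321°. Seven more rows should bring it to about 338°. Then I'll lift off.

>>> drive_tool:
  increments:
    - {"xyz": [-0.005, 0.0026, 0], "angular": [-0.2, -0.4, 0], "jaw": 0}
    - {"xyz": [-0.0051, 0.0022, 0], "angular": [-0.1, -0.3, 0], "jaw": 0}
    - {"xyz": [-0.0053, 0.0018, 0], "angular": [-0.2, -0.4, 0], "jaw": 0}
    - {"xyz": [-0.0054, 0.0014, 0], "angular": [-0.1, -0.4, 0], "jaw": 0}
    - {"xyz": [-0.0055, 0.0011, 0], "angular": [0, -0.3, 0], "jaw": 0}

```text
clock: 19.9
tool_pos: [0.581, 0.1446, 0.2342]
ee_rot: [3.054, 0.035, 0.228]
contact_force: [3.2, -0.3, 6.0]
gripper_width: 0.0002
grip_force: 2.9
```

>>> drive_tool:
  increments:
    - {"xyz": [-0.0056, 0.0006, 0], "angular": [-0.1, -0.4, 0], "jaw": 0}
    - {"xyz": [-0.0056, 0.0002, 0], "angular": [0, -0.4, 0], "jaw": 0}
    - {"xyz": [-0.001, 0, 0.015], "angular": [0, 0, 0], "jaw": 0}
    - {"xyz": [0, 0, 0.03], "angular": [0, 0, 0], "jaw": 0}
    - {"xyz": [0, 0, 0.03], "angular": [0, 0, 0], "jaw": 0}

```text
clock: 20.52
tool_pos: [0.5681, 0.145, 0.3103]
ee_rot: [3.049, 0.024, 0.228]
contact_force: [-0.0, 0.1, 0.3]
gripper_width: 0.0001
grip_force: 0.0
```

>>> drive_tool:
  increments:
    - {"xyz": [-0.02, -0.04, 0.02], "angular": [0, 0, 0], "jaw": 0}
    - {"xyz": [-0.02, -0.05, 0.01], "angular": [0, 0, 0], "jaw": 0}
    - {"xyz": [-0.01, -0.05, 0], "angular": [0, 0, 0], "jaw": 0}
    - {"xyz": [0, -0.05, 0], "angular": [0, 0, 0], "jaw": 0}
    - {"xyz": [0, -0.05, 0], "angular": [0, 0, 0], "jaw": 0}

```text
clock: 21.15
tool_pos: [0.5181, -0.0966, 0.3399]
ee_rot: [3.049, 0.023, 0.228]
contact_force: [-0.0, 0.3, 0.3]
gripper_width: 0.0001
grip_force: 0.0
```

>>> drive_tool:
  increments:
    - {"xyz": [0, -0.05, 0], "angular": [0, 0, 0], "jaw": 0}
    - {"xyz": [0, -0.03, 0], "angular": [0, 0, 0], "jaw": 0}
    - {"xyz": [0, 0, 0], "angular": [0, 0, 0], "jaw": 0}
    - {"xyz": [0, 0, 0], "angular": [0, 0, 0], "jaw": 0}
    - {"xyz": [0, 0, 0], "angular": [0, 0, 0], "jaw": 0}

```text
clock: 21.78
tool_pos: [0.5182, -0.1743, 0.339]
ee_rot: [3.049, 0.023, 0.229]
contact_force: [0.3, 0.4, 0.3]
gripper_width: -0.0
grip_force: 0.0
```

```bash
python3 - <<'E'
from h import *
im,d,P,u,v=cloud("top"); im2,_=viewer.read_camera("scene")
a=cv2.resize(im[100:270,210:390],(400,374));b=cv2.resize(im2,(400,250))
cv2.imwrite('pics/m7.png',np.hstack([a,np.vstack([b,np.zeros((124,400,3),np.uint8)])])[:,:,::-1])
print(sensors.observe()['clock'],sensors.observe()['contact_force'])
r=np.hypot(P[...,0]-.568,P[...,1]-.065);s=(d>0)&(r>.076)&(r<.084)&(P[...,2]>.2)&(P[...,2]<.27)
q=P[s];print(len(q),np.linalg.lstsq(np.c_[q[:,:2]-[.568,.065],np.ones(len(q))],q[:,2],rcond=None)[0])
w=(d>0)&(r>.092)&(r<.111)&(abs(P[...,2]-.236)<.012)&(im.min(-1)>140);t=P[w].mean(0);print('tab',t,np.degrees(np.arctan2(t[1]-.065,t[0]-.568)),w.sum())
E
```

```text
21.875 [-0.26747886  0.64818301  0.50974271]
666 [ 0.00048489 -0.00117648  0.24230493]
tab [0.52760285 0.15781855 0.23612194] 113.51998084519892 91
```

View pics/m7.png

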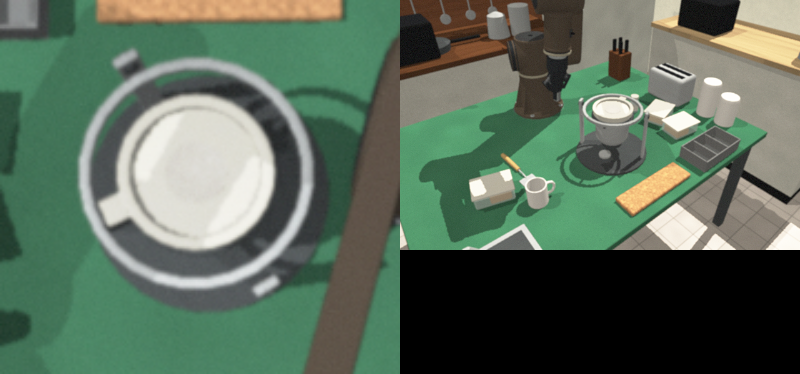

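The pot hangs level (slope about 0.1%), the tab sits at 113.5°, and the lift-off was at about 336° from the tab. Nothing else has moved, so I'm handing it in.

```bash
python3 -c "
from workcell import workorder
print(workorder.sign_off())"
```

```text
the job is handed in; nothing more can be done
None
```

I ran the closed fingertips once round the rim without lifting, from about 24° to about 335–336° past the tab, so the finish is at the end point or up to a degree or two short; once I was up to pressure, every downward force I read was 4.7–7.1 N. The rim speed was about 2.7 cm/s apart from a few short stops for camera checks. I then lifted clear, the pot hung level in the last picture with nothing else visibly moved, and I handed the job in at about 22 s.

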